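# Hitch the model log sledge to the model tractor with the right pin

## Task

Hitch the wooden log sledge to the model tractor: bring the eye of the sledge's drawbar in between the two plates of the tractor's fork so that the holes line up, then push the middle-length pin of the three in the rack down through fork and eye until its knob sits on the fork, and let go with the sledge standing flat on its runners. Leave the other two pins in the rack, and do not disturb the tub with the stick, the paint jar or the glue gun.

Things in the scene. Friction and masses are not known exactly. Their poses are not given: they have to be found in the camera images.
- tractor: Wooden model tractor, glued down, 170 mm from fork hole to nose, 74 mm wide over its wheels, 92 mm high (chimney stub); within 45 mm of the hole at most 52 mm high. Origin: on the work surface straight below the hole of its hitch fork. x points to the tractor's nose, z up; the fork opens backwards (-x) and to both sides.
- fork_hole (a point): Centre of the fork's hole in the top face of the upper plate, 52 mm above the surface; axes as the tractor's. Two level plates, 44 mm wide (y), 6 mm thick: lower at 22 to 28 mm height, upper at 46 to 52 mm (gap 18 mm). Vertical 10.5 mm hole through both. Plates reach 16 mm behind the hole (-x); a web closes the gap 20 mm ahead of it (+x).
- sledge: Loose wooden sledge, 0.18 to 0.35 kg. Origin: under the deck's middle at runner-foot level; x along the drawbar, z up. Two runners 140 mm long; deck x +-65, y +-35 mm, top 24 mm high. Dark log, diameter 28 mm, along x from -45 to 45 mm, axis 38 mm high: grip it across at x = 5 to 10 mm (centre of mass). Stakes 38 mm high at x -55 and 52, y +-29 mm. Drawbar 16 mm wide, 33 to 41 mm high.
- eye (a point): Centre of the hole in the sledge's drawbar eye, 130 mm ahead (+x) of the sledge's origin and 37 mm above runner-foot level; axes as the sledge's. Eye plate 30 x 28 mm, 8 mm thick, vertical hole 13 mm in diameter. With the sledge standing, the eye is midway in height in the fork's gap, 5 mm free above and below.
- rack: Fixed wooden block 50 (x) x 120 (y) x 40 mm high, origin at the middle of its underside; three upright pins stand in its three square holes (9.5 mm wide, floor at 18 mm height) at y = -36, 0, 36 mm, in an order that changes.
- pin_mid: The pin to use, middle length, loose, 30 g: steel shank 8 mm thick, 46 mm long, tip tapered to 4 mm over 7 mm; wooden knob on top 18 mm in diameter, 32 mm tall. Origin at the tip, z up along the pin. In the rack: tip 18 mm, knob underside 64 mm, knob top 96 mm high. Home in the fork: knob underside on the upper plate, tip 6 mm above the surface.
- pin_shoulder (a point): Centre of the underside of the middle pin's knob, 46 mm above its tip.
- pin_short: Pin with the same knob but a shank of 24 mm, too short to reach the lower plate. Origin at the tip. Stays in the rack, its knob's top at 74 mm height.
- pin_long: Pin with the same knob but a shank of 68 mm, too long to go home above the table. Origin at the tip. Stays in the rack, its knob's top at 118 mm height.
- tub: Bystander: orange tub with a white lid, 90 mm in diameter and 56 mm high, with a stick 6 mm thick standing up from its middle to 151 mm height. Loose. Origin at the middle of its underside.
- jar: Bystander: paint jar 45 mm in diameter, 60 mm high, loose, origin at the middle of its underside.
- gluegun: Bystander: grey glue gun lying on its side, 34 mm high, loose; barrel along its x from -65 to 100 mm, 32 mm wide; grip to +y from x = -58 to -26 mm, out to y = 95 mm. Origin under the middle of the barrel.
There are look-alikes about, which are no part of the job. What is shaped like the pin_mid but black, white or yellow is not meant.

How it is judged:
By the outcome, as a careful person would: the job done as asked, in the order asked, and still so for the second after the job is handed in, with the robot touching nothing.
It also fails if it takes over 72 s, if anything falls off the work surface, if the arm or the gripper's body presses on something with over 40 N, if the wrist force passes 120 N, or if a joint passes its speed limit or range.

## Robot

A 7-joint arm with a two-finger parallel gripper is mounted at the origin on the work surface. World frame = base frame: x ahead of the robot, y to its left, z up, the work surface at z = 0. Lengths are in m, angles in rad, forces in N, time in s.
With the tool pointing down it reaches from about 0.4 to 0.85 m from the base axis. Payload 6.9 kg.
Tool frame: the origin (TCP) lies midway between the tips of the shut fingers; the grasp point (between the pads) lies behind it (ctrl.pinch_z is the z of the grasp point in the tool frame, in m); z points along the fingers, y is the direction in which the jaws open and shut (so a half turn about z gives the same grasp; the last joint's range is limited). The gripper opens to 85 mm and grips with 20 to 120 N. Pads are 22 mm wide; open, the fingers measure 114 mm over their backs; the gripper's body (76 mm by 85 mm) begins 54 mm behind the grasp point. The pads swing forward as they close: fully open they stand 13 mm farther back than shut.
Start: joints at [1.234, 0.507, -0.238, 1.5, 0.126, 1.149, -0.155], TCP at [0.268, -0.565, 0.231] pointing down, gripper open.
Joint ranges: [-3.08, 3.08], [-0.24, 2.05], [-1.43, 1.35], [0, 2.5], [-1.52, 4.66], [0.17, 1.96], [-2.89, 2.89]. Speed limits (rad/s): [2.39, 2.39, 3.14, 3.14, 3.14, 3.14, 3.14].

## Interface

Orientations are given as a unit quaternion [w, x, y, z].
In Python, from station import ctrl, get_state, vision, ticket, models gives the robot as it stands. Calls block until the motion is done:
- ctrl.movep(position, orientation): joint-space move of the TCP to a pose.
- ctrl.movel(position, frame=None, max_speed=0.15): straight line of the TCP; frame=None keeps the orientation; max_speed is the mean speed in m/s.
- ctrl.set_joints(angles): joint-space move.
- ctrl.ungrasp() and ctrl.close_gripper(force=None): open the fingers fully, or close them until they stop; force is the grip in N (None keeps the last).
- ctrl.pause(seconds).
- ctrl.ik(position, orientation): joint angles nearest the present ones, or None.
- get_state(): the state.
- vision.grab_frame(name): name is "side" or "top"; returns (picture, depth): 420x560x3 uint8, blue, green, red; 420x560 float32, m along the optical axis (not along the pixel's ray), 0 where there is no reading.
- vision.camera_info(name): a dict with "mtx" (3x3 intrinsics, pixels), "R" (3x3) and "t" (3): a world point X has camera coordinates R X + t. Camera axes: x right, y down, z forward; pixel columns grow to the right and rows downward; lengths in m; the calibration is good to about 2 mm. A picture is of the moment at which its call begins. camera_info takes no time and is no camera call.
A pose or a line that the arm cannot do raises ctrl.Unreachable and nothing moves.
- ticket.close_job(): hands the job in, once; it reports no verdict.
Trained networks look in the newest picture that a camera, given by its name, has taken for a name from the list of things; names that differ only in an ending like _2 or _b are one class to them, and where a whole thing is asked for, a point or a joint stands for the part that bears it (a point fixed in the world has none). Each returns a list of dicts, best first, with "p" (0 to 1); they miss things now and then, are a little off and sometimes report something else, mostly with a low value. They report only what shows in the picture. A call takes as long as a camera call. They do not tell look-alikes from the thing itself.
- models.recognise(camera, target): "point" ([column, row] in pixels, amid what is visible of it).
- models.masks_of(camera, target): "mask" (420x560 bool, what is visible of it) and "point" ([column, row] in pixels, amid what is visible of it).
The state is a dict: "time": time; "qpos": joint angles; "qd": joint speeds; "tau": joint torques, N m; "tcp_pos": TCP position; "eef_rot": TCP orientation; "contact_force": force on the tool from outside, world axes, zero at the start; "wrist_torque": the same for the moment, N m; "width": finger opening in m.
Only numpy, scipy, OpenCV 4.12 (cv2) and the standard library are available. Lean on these libraries where they do the work, as an engineer would, in place of code of your own. Each camera call takes 0.05 s, during which the arm holds its last target.

## Working session

There is one attempt and no reset: what is moved stays moved. The work goes in short steps, each a Python script; the robot and the scene stay as the last script left them, time stands still between calls to the robot, and variables do not carry over. Pictures are saved under pics/ and viewed, and the job is handed in when it is done.

```bash
ls; mkdir -p pics
python3 - <<'E'
from station import ctrl, get_state, vision
import cv2,numpy as np
for n in("top","side"):
    p,d=vision.grab_frame(n); cv2.imwrite(f"pics/{n}0.png",p); np.save(f"pics/{n}0.npy",d)
    i=vision.camera_info(n); print(n,np.array(i["mtx"]).round(1).tolist(),(-np.array(i["R"]).T@i["t"]).round(3),np.array(i["R"]).round(2).tolist())
s=get_state();print(s["time"],s["tcp_pos"],s["eef_rot"],s["width"],ctrl.pinch_z)
E
```

```text
pics
top [[537.4, 0.0, 276.5], [0.0, 537.4, 211.9], [0.0, 0.0, 1.0]] [0.254 0.026 1.481] [[0.01, -1.0, 0.0], [-0.98, -0.01, -0.21], [0.21, 0.0, -0.98]]
side [[454.6, 0.0, 285.2], [0.0, 454.6, 208.3], [0.0, 0.0, 1.0]] [0.51  0.828 0.669] [[-1.0, -0.07, 0.01], [-0.05, 0.6, -0.8], [0.05, -0.8, -0.6]]
0.1 [ 0.2675405  -0.56436362  0.23053569] [-7.61863165e-04  9.75590558e-01  2.19596102e-01 -1.86236108e-04] 0.0851674529640762 -0.0187
```

View pics/top0.png

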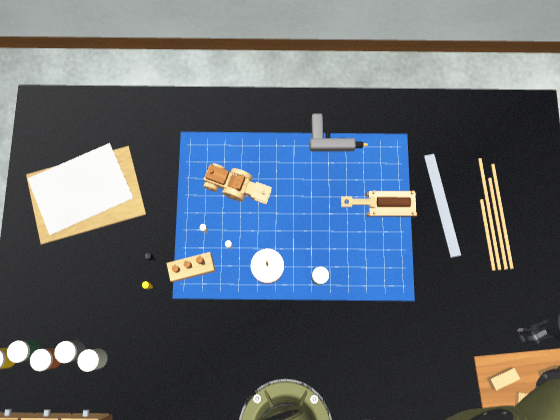

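View pics/side0.png

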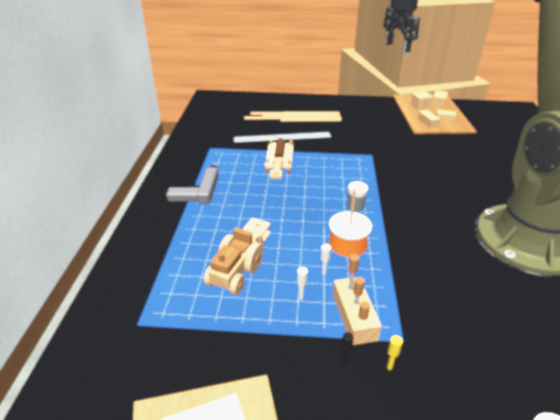

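```bash
cat > h.py <<'E'
import numpy as np,cv2
from station import ctrl,get_state,vision,ticket,models
from scipy.spatial.transform import Rotation as Ro
def grab(n,tag):
    p,d=vision.grab_frame(n); cv2.imwrite(f"pics/{n}{tag}.png",p); np.save(f"pics/{n}{tag}.npy",d); return p,d
def cloud(n,d):
    i=vision.camera_info(n);K=np.array(i["mtx"]);R=np.array(i["R"]);t=np.array(i["t"])
    v,u=np.mgrid[0:420,0:560]
    c=np.stack([(u-K[0,2])/K[0,0]*d,(v-K[1,2])/K[1,1]*d,d],-1)
    return (c-t)@R
def ray(n,px,z):
    i=vision.camera_info(n);K=np.array(i["mtx"]);R=np.array(i["R"]);t=np.array(i["t"])
    r=R.T@np.linalg.solve(K,[px[0],px[1],1]);o=-R.T@t
    return o+r*(z-o[2])/r[2]
def proj(n,X):
    i=vision.camera_info(n);c=np.array(i["R"])@np.asarray(X)+np.array(i["t"]);q=np.array(i["mtx"])@c
    return q[:2]/q[2]
def quat(yaw): # tool down; tool y axis at angle yaw in world plane
    y=np.array([np.cos(yaw),np.sin(yaw),0]);z=np.array([0,0,-1.]);x=np.cross(y,z)
    q=Ro.from_matrix(np.stack([x,y,z],1)).as_quat();return [q[3],q[0],q[1],q[2]]
E
python3 - <<'E'
from h import *
for cam in("top","side"):
  for n in("tractor","fork_hole","sledge","eye","rack","pin_mid","pin_short","pin_long","tub","jar","gluegun"):
    try: r=models.recognise(cam,n)
    except Exception as e: print(n,e);continue
    print(cam,n,[(np.round(a["point"],1).tolist(),round(a["p"],2)) for a in r[:4]])
for n in("top","side"):
    p=cv2.imread(f"pics/{n}0.png")
    c=p[120:310,160:430] if n=="top" else p[120:380,150:420]
    cv2.imwrite(f"pics/{n}z.png",cv2.resize(c,None,fx=800/270 if n=="top" else 2.3,fy=800/270 if n=="top" else 2.3,interpolation=cv2.INTER_CUBIC))
d=np.load("pics/top0.npy");P=cloud("top",d)
for px in [(200,260),(188,264),(176,269),(203,227),(228,243),(262,193),(346,202),(385,202),(267,262),(320,274),(300,200)]:
    print(px,P[px[1],px[0]].round(4))
E
```

```text
top tractor [([233.4, 183.8], 0.75)]
top fork_hole [([232.8, 183.8], 0.58), ([190.5, 266.9], 0.38)]
top sledge [([387.0, 201.1], 0.7), ([187.3, 261.3], 0.66)]
top eye [([385.3, 204.2], 0.96), ([264.1, 265.4], 0.66)]
top rack [([189.8, 265.8], 0.96)]
top pin_mid [([149.8, 284.8], 0.62), ([189.8, 261.9], 0.46), ([150.0, 254.2], 0.36)]
top pin_short [([175.2, 270.7], 0.55)]
top pin_long []
top tub [([264.7, 264.8], 0.65)]
top jar [([318.3, 275.1], 0.81)]
top gluegun [([326.5, 141.9], 0.83)]
side tractor [([240.1, 258.1], 0.86)]
side fork_hole [([237.2, 253.8], 0.9)]
side sledge [([279.3, 158.5], 0.85)]
side eye [([360.9, 285.4], 0.32)]
side rack []
side pin_mid [([345.3, 345.0], 0.85), ([357.4, 287.5], 0.73), ([394.6, 345.7], 0.73), ([323.0, 255.3], 0.65)]
side pin_short [([364.6, 305.5], 0.65)]
side pin_long [([354.0, 268.0], 0.71)]
side tub [([349.1, 230.4], 0.89)]
side jar [([357.8, 193.7], 0.89)]
side gluegun [([201.3, 190.5], 0.79), ([236.5, 253.5], 0.49)]
(200, 260) [0.4209 0.2208 0.1219]
(188, 264) [0.4129 0.2544 0.1004]
(176, 269) [0.4025 0.2895 0.0745]
(203, 227) [0.5137 0.2221 0.081 ]
(228, 243) [0.4719 0.1549 0.0784]
(262, 193) [0.6213 0.0687 0.0283]
(346, 202) [ 0.604  -0.1685  0.0017]
(385, 202) [ 0.592  -0.2675  0.0562]
(267, 262) [0.4156 0.0504 0.1366]
(320, 274) [ 0.3942 -0.0885  0.0609]
(300, 200) [ 0.6102 -0.0386 -0.0047]
```

View pics/topz.png

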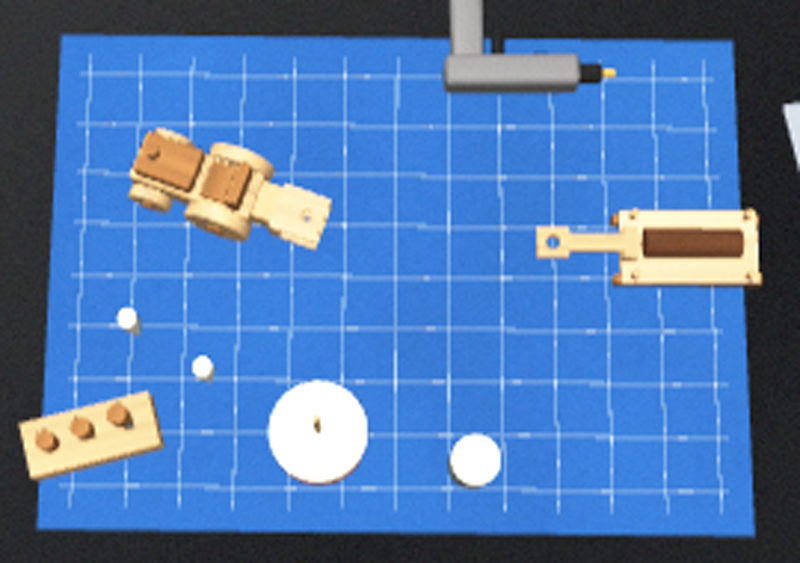

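View pics/sidez.png

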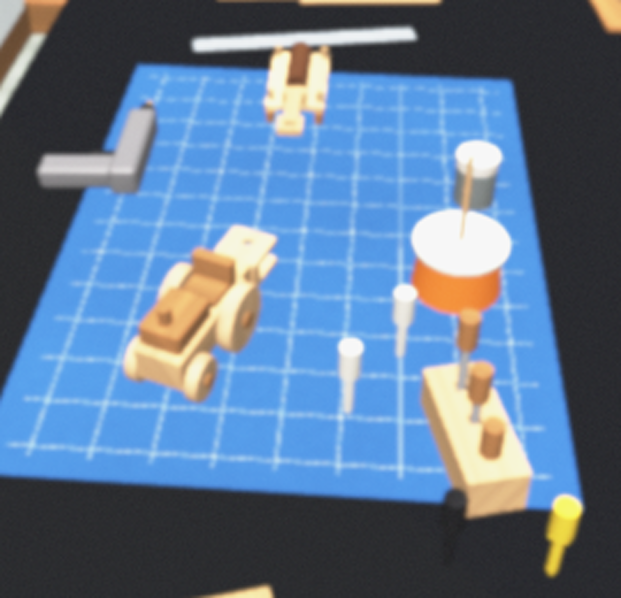

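Run:
```python
from h import *
p=cv2.imread("pics/top0.png");s=cv2.imread("pics/side0.png")
def z(im,u,v,w,hh,f):return cv2.resize(im[v:v+hh,u:u+w],None,fx=f,fy=f,interpolation=cv2.INTER_NEAREST)
a=z(p,240,170,40,40,10);b=z(p,335,185,85,34,8)[:, :]
c=z(s,235,210,40,40,10)
cv2.imwrite("pics/za.png",np.hstack([a,c]));cv2.imwrite("pics/zb.png",b)
cv2.imwrite("pics/zc.png",z(p,160,240,60,50,10))
for n,px,zz in [("top",(263.95,192.9),.052),("side",(257.4,224.3),.052),("top",(346.3,201.7),.041)]:print(n,ray(n,px,zz).round(4))
```

```text
top [0.6157 0.0627 0.052 ]
side [0.6168 0.0638 0.052 ]
top [ 0.5955 -0.1641  0.041 ]
```

View pics/za.png

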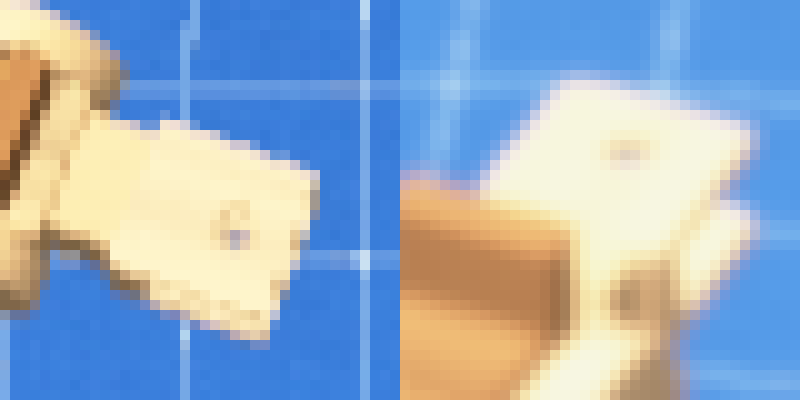

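View pics/zb.png

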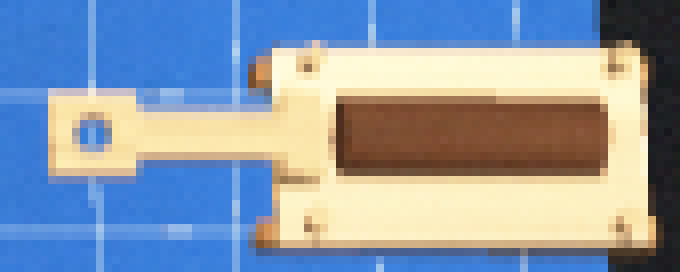

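View pics/zc.png

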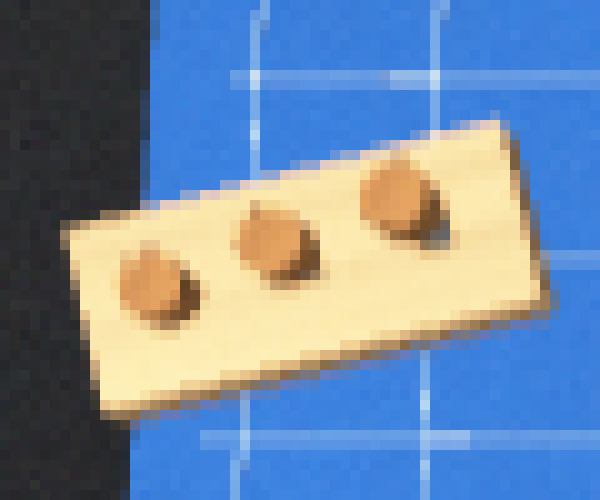

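Run:
```python
from h import *
def R(z,pts,off,f):return np.array([ray("top",(off[0]+u/f-.5,off[1]+v/f-.5),z) for u,v in pts])
f=R(.052,[(318,172),(268,340),(235,225)],(240,170),10);print("fork",f.round(4).tolist(),np.linalg.norm(f[0]-f[1]))
r=f[0]-f[1];print("yaw from rear edge",np.degrees(np.arctan2(-r[0],r[1]))+0+180, "rearmid->hole",((f[2]-(f[0]+f[1])/2)).round(4))
print("side hole",ray("side",(257,224.5),.052).round(4))
e=R(.041,[(48,92),(136,92),(136,176),(48,176)],(335,185),8);print("eye",e.mean(0).round(4),(e[0]-e[1]).round(4),(e[1]-e[2]).round(4),"hole",R(.041,[(92,134)],(335,185),8).round(4))
d=R(.024,[(272,48),(648,48),(648,240),(272,240)],(335,185),8);print("deck",d.mean(0).round(4),d.round(4).tolist())
l=R(.045,[(336,134),(608,134)],(335,185),8);print("log",l.round(4).tolist())
k=R(.04,[(65,232),(505,122),(545,300),(100,408)],(160,240),10);print("rack",k.mean(0).round(4),k.round(4).tolist())
print("pins",R(.096,[(268,236)],(160,240),10).round(4), "long",R(.118,[(392,190)],(160,240),10).round(4),"short",R(.074,[(148,280)],(160,240),10).round(4))
print("side mid top", [ray("side",(150+x/2.3-.28,120+y/2.3-.28),z).round(4).tolist() for x,y,z in [(481,371,.096),(469,317,.118),(492,427,.074)]])
for pt,yaw in [((.41,.254),15),((.5955,-.29),0),((.617,.064),-22),((.57,-.05),-22)]:
  for k in(0,180):
    q=ctrl.ik([pt[0],pt[1],.1],quat(np.radians(yaw+k)));print(pt,yaw+k,None if q is None else np.round(q,2))
```

```text
fork [[0.6334, 0.0427, 0.052], [0.5859, 0.0559, 0.052], [0.6182, 0.0653, 0.052]] 0.049309682702698344
yaw from rear edge 74.55273392810231 rearmid->hole [0.0085 0.016  0.    ]
side hole [0.6176 0.0646 0.052 ]
eye [ 0.5968 -0.1633  0.041 ] [-0.0003  0.0304  0.    ] [ 0.0297 -0.0006  0.    ] hole [[ 0.5968 -0.1633  0.041 ]]
deck [ 0.5986 -0.2936  0.024 ] [[0.6323, -0.2291, 0.024], [0.6335, -0.3607, 0.024], [0.5649, -0.3575, 0.024], [0.5637, -0.2272, 0.024]]
log [[0.5966, -0.2466, 0.045], [0.5975, -0.34, 0.045]]
rack [0.4146 0.259  0.04  ] [[0.4229, 0.3236, 0.04], [0.4537, 0.2064, 0.04], [0.4058, 0.194, 0.04], [0.3759, 0.3118, 0.04]]
pins [[0.4157 0.2596 0.096 ]] long [[0.4252 0.2248 0.118 ]] short [[0.4065 0.2942 0.074 ]]
side mid top [[0.4148, 0.2607, 0.096], [0.4242, 0.2253, 0.118], [0.4065, 0.296, 0.074]]
(0.41, 0.254) 15 [ 0.08  0.65 -1.07  2.04  0.74  0.91 -1.14]
(0.41, 0.254) 195 [ 0.14  0.73 -1.23  2.04  0.83  1.    1.89]
(0.5955, -0.29) 0 [ 0.69  0.71 -0.49  1.56  0.38  0.97  0.09]
(0.5955, -0.29) 180 [ 0.28  0.69  0.24  1.56 -0.2   0.91 -2.55]
(0.617, 0.064) -22 [ 0.2   0.67 -0.58  1.68  0.44  0.92 -0.93]
(0.617, 0.064) 158 [ 0.49  0.91 -1.23  1.67  0.91  1.24  1.81]
(0.57, -0.05) -22 [ 0.41  0.61 -0.57  1.81  0.43  0.85 -0.75]
(0.57, -0.05) 158 [ 0.72  0.85 -1.23  1.81  0.88  1.16  1.95]
```

Run:
```python
from h import *
q=quat(np.radians(0.4))
ctrl.movep([.5972,-.286,.13],q)
s=get_state();print(s["time"],s["tcp_pos"])
ctrl.movel([.5972,-.286,.028],max_speed=.1)
s=get_state();print(s["time"],s["tcp_pos"],s["contact_force"])
ctrl.close_gripper(40)
s=get_state();print(s["time"],s["width"],s["contact_force"])
ctrl.movel([.5972,-.286,.048],max_speed=.06)
ctrl.pause(.2)
s=get_state();print(s["time"],s["width"],s["contact_force"],s["tcp_pos"])
p,d=grab("top","1");grab("side","1")
p2=cv2.imread("pics/side1.png")
cv2.imwrite("pics/m1.png",np.hstack([cv2.resize(p[150:250,310:430],None,fx=4,fy=4),cv2.resize(p2[110:210,220:300],None,fx=4,fy=4)]))
```

```text
2.825 [ 0.59624731 -0.28829792  0.13020818]
3.9917 [ 0.59774911 -0.28615304  0.02877134] [-0.55089674 -0.64780668  0.13209047]
4.5583 0.026643972945023447 [-1.21869706 -0.17904178  4.02189691]
5.2417 0.026650973417083557 [ 0.11111831 -0.04796103 -2.18495932] [ 0.59692054 -0.2859353   0.04762152]
```

View pics/m1.png

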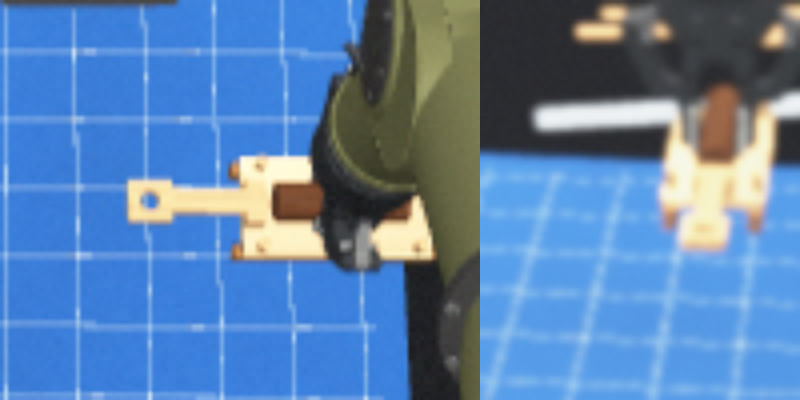

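Run:
```python
from h import *
s=get_state();t=np.array(s["tcp_pos"])
e=ray("top",(310+150/4-.375,150+201/4-.375),.041+.019);print("eye",e.round(4),"rel",(e-t).round(4))
c=ray("top",(160+152/2.963-.33,120+153/2.963-.33),.092);h=np.array([.618,.065]);dd=c[:2]-h;print("chimney",c.round(4),np.degrees(np.arctan2(dd[1],dd[0])))
yaw=np.radians(71);u=np.array([np.cos(yaw),np.sin(yaw)])
L=0.1225
tg=h-(L+.06)*u;print(tg)
ctrl.movel([.59,-.24,.06],max_speed=.15)
ctrl.movel([tg[0],tg[1],.05],(quat(yaw-np.pi/2+np.radians(.4))),max_speed=.12)
ctrl.movel([tg[0],tg[1],.031],max_speed=.05)
ctrl.pause(.3)
s=get_state();print(s["time"],s["tcp_pos"],s["contact_force"],s["width"])
p,d=grab("top","2");p2,_=grab("side","2")
cv2.imwrite("pics/m2.png",np.hstack([cv2.resize(p[150:250,210:330],None,fx=4,fy=4,interpolation=cv2.INTER_CUBIC),cv2.resize(p2[170:270,220:300],None,fx=4,fy=4,interpolation=cv2.INTER_CUBIC)]))
```

```text
eye [ 0.5961 -0.164   0.06  ] rel [-0.0009  0.122   0.0123]
chimney [0.6641 0.2049 0.092 ] 71.76569116530167
[ 0.55858381 -0.10755714]
7.925 [ 0.5587545  -0.10758633  0.03124586] [ 0.19226491  0.86416039 -2.2641059 ] 0.02613559281012754
```

View pics/m2.png

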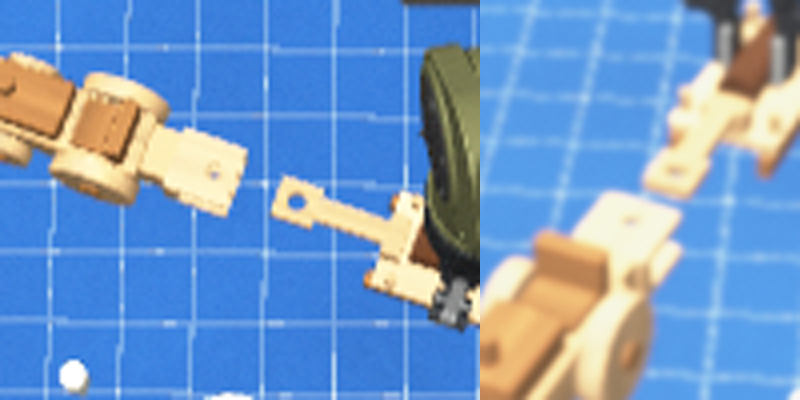

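Run:
```python
from h import *
for n,pe,ph in [("top",(283.9,199.9),(262.9,192.4)),("side",(268.4,212.6),(256.9,224.6))]:
    e=ray(n,pe,.0432);h=ray(n,ph,.052);print(n,e.round(4),h.round(4),(h-e).round(4))
yaw=np.radians(71);h=np.array([.618,.065]);print(h-.06*np.array([np.cos(yaw),np.sin(yaw)]))
```

```text
top [0.5985 0.0077 0.0432] [0.6171 0.0656 0.052 ] [0.0185 0.0578 0.0088]
side [0.5984 0.0086 0.0432] [0.6177 0.0649 0.052 ] [0.0193 0.0564 0.0088]
[0.59846591 0.00826889]
```

Run:
```python
from h import *
s=get_state();t=np.array(s["tcp_pos"])
T=t+[.019,.057,0]
ctrl.movel([T[0]-.006,T[1]-.018,.031],max_speed=.06)
s=get_state();print(s["time"],s["tcp_pos"],s["contact_force"])
ctrl.movel([T[0],T[1],.031],max_speed=.04)
ctrl.pause(.2)
s=get_state();print(s["time"],s["tcp_pos"],T,s["contact_force"])
ctrl.movel([T[0],T[1],.0285],max_speed=.03)
ctrl.pause(.2)
s=get_state();print(s["time"],s["tcp_pos"],s["contact_force"])
p,d=grab("top","3");p2,_=grab("side","3")
cv2.imwrite("pics/m3.png",np.hstack([cv2.resize(p[150:250,210:330],None,fx=4,fy=4,interpolation=cv2.INTER_CUBIC),cv2.resize(p2[170:270,220:300],None,fx=4,fy=4,interpolation=cv2.INTER_CUBIC)]))
```

```text
8.8583 [ 0.57152325 -0.06891225  0.03089858] [ 0.78961634  0.49900342 -2.27759825]
9.6833 [ 0.57761166 -0.05090355  0.03097471] [ 0.57770803 -0.05054934  0.03118609] [-0.52348782  0.53491436 -0.85790913]
10.1333 [ 0.57758609 -0.05055894  0.02840418] [-0.13020304 -0.01966588 -1.72575297]
```

View pics/m3.png

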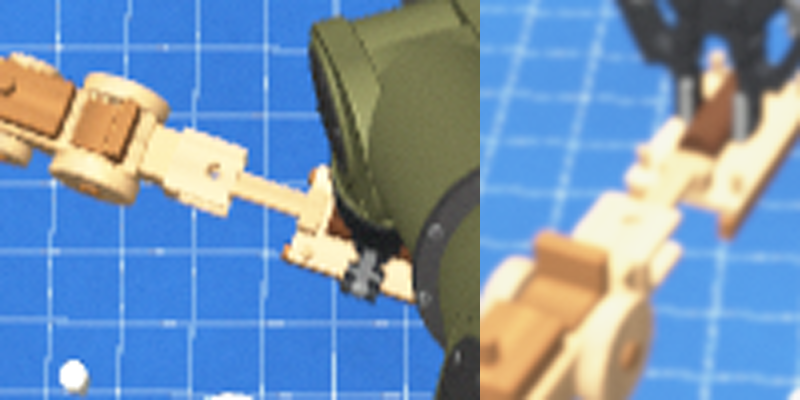

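Run:
```python
from h import *
s=get_state();t=np.array(s["tcp_pos"])
x,y=.57771,-.05055
for z in (.0275,.0265):
    ctrl.movel([x,y,z],max_speed=.03);ctrl.pause(.15)
    s=get_state();print(s["time"],s["tcp_pos"],s["contact_force"])
    if s["contact_force"][2]>1: break
ctrl.ungrasp()
s=get_state();print(s["time"],s["width"],s["contact_force"])
ctrl.movel([x,y,.15],max_speed=.12)
ctrl.movel([.46,.12,.24],max_speed=.25)
p,d=grab("top","4");p2,_=grab("side","4")
cv2.imwrite("pics/m4.png",np.hstack([cv2.resize(p[150:250,210:330],None,fx=4,fy=4,interpolation=cv2.INTER_CUBIC),cv2.resize(p2[170:270,220:300],None,fx=4,fy=4,interpolation=cv2.INTER_CUBIC)]))
print(get_state()["time"])
```

```text
10.6333 [ 0.57765733 -0.05052891  0.0283357 ] [-1.93525004 -0.06622195  6.69439578]
11.2417 0.08526146080668813 [ 0.45028635 -0.04082422  0.58161334]
13.5667
```

View pics/m4.png

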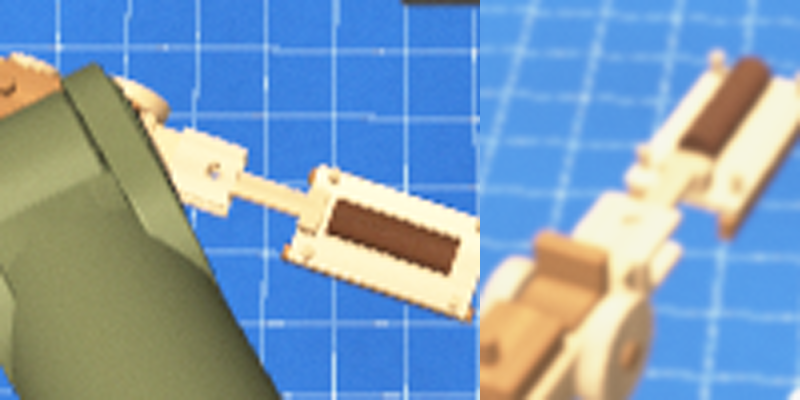

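View pics/top4.png

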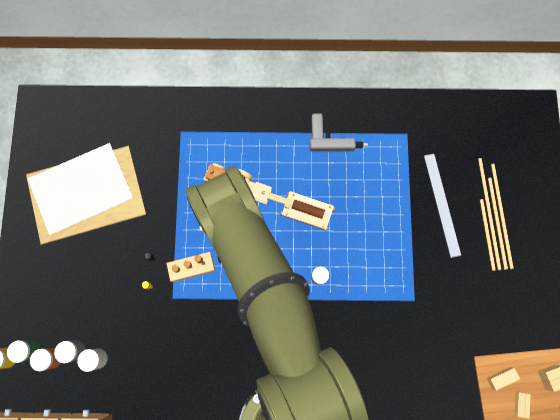

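Run:
```python
from h import *
def log(f,x0,x1,y0,y1):
    p=cv2.imread(f)[y0:y1,x0:x1].astype(int)
    m=((p[...,2]-p[...,0]>20)&(p[...,2]<160)&(p.sum(-1)<300)).astype(np.uint8)
    n,l,st,c=cv2.connectedComponentsWithStats(m);k=1+np.argmax(st[1:,4]);
    r=cv2.minAreaRect(np.argwhere(l==k)[:,::-1].astype(np.float32));pts=cv2.boxPoints(r)+[x0,y0]
    w=np.array([ray("top",q,.045)[:2] for q in pts]);return st[k,4],w
for f,b,(off) in [("pics/top0.png",(365,420,185,220),None),("pics/top4.png",(280,335,190,232),None)]:
    n,w=log(f,*b);c=w.mean(0);e=sorted([(np.linalg.norm(w[i]-w[(i+1)%4]),i) for i in range(4)])[-1];i=e[1];v=w[(i+1)%4]-w[i];v/=np.linalg.norm(v);v*=np.sign(v[1])
    print(f,n,c.round(4),e[0].round(4),np.degrees(np.arctan2(v[1],v[0])),"eye est",(c+.13*v).round(4))
```

```text
pics/top0.png 302 [ 0.5949 -0.2932] 0.0908 90.51955230445041 eye est [ 0.5938 -0.1632]
pics/top4.png 291 [ 0.5739 -0.0577] 0.0868 70.5224524420903 eye est [0.6173 0.0649]
```

Run:
```python
from h import *
x,y=.4153,.2600
ctrl.movep([x,y,.19],quat(np.radians(15)))
ctrl.movel([x,y,.11],max_speed=.15)
ctrl.pause(.1)
s=get_state();print(s["time"],s["tcp_pos"],s["contact_force"])
ctrl.movel([x,y,.0685],max_speed=.06)
ctrl.pause(.1)
s=get_state();print(s["time"],s["tcp_pos"],s["contact_force"])
p2,_=grab("side","5");p,_=grab("top","5")
cv2.imwrite("pics/m5.png",np.hstack([cv2.resize(p2[220:350,300:420],None,fx=4,fy=4),cv2.resize(p[220:350,160:235],None,fx=4,fy=4)]))
```

```text
15.0167 [0.41606101 0.26022667 0.11102528] [ 1.21792338 -0.24233259 -0.05171706]
15.9583 [0.41552027 0.26017821 0.06880852] [-0.47145463  0.33885616  0.6273347 ]
```

View pics/m5.png

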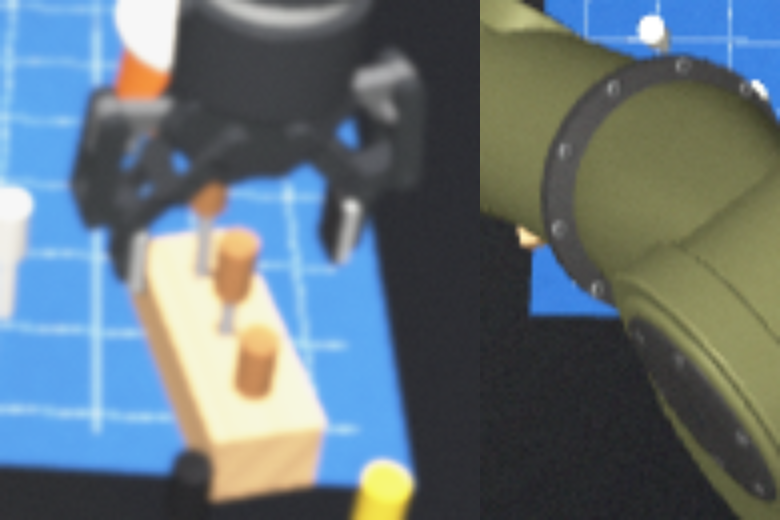

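Run:
```python
from h import *
x,y=.4153,.2600
ctrl.close_gripper(40)
ctrl.pause(.1)
s=get_state();print(s["time"],s["tcp_pos"],s["width"],s["contact_force"])
ctrl.movel([x,y,.145],max_speed=.08)
ctrl.pause(.1)
s=get_state();print(s["time"],s["tcp_pos"],s["width"],s["contact_force"])
p2,_=grab("side","6")
cv2.imwrite("pics/m6.png",cv2.resize(p2[180:350,290:430],None,fx=4,fy=4)[:600])
```

```text
16.7833 [0.41500603 0.25991143 0.06852772] 0.016536517785774644 [-2.52897984 -0.74680552  2.74345813]
17.9917 [0.41504636 0.25981452 0.1444838 ] 0.016887887722566365 [ 0.57956377 -0.01822373 -0.62511785]
```

View pics/m6.png

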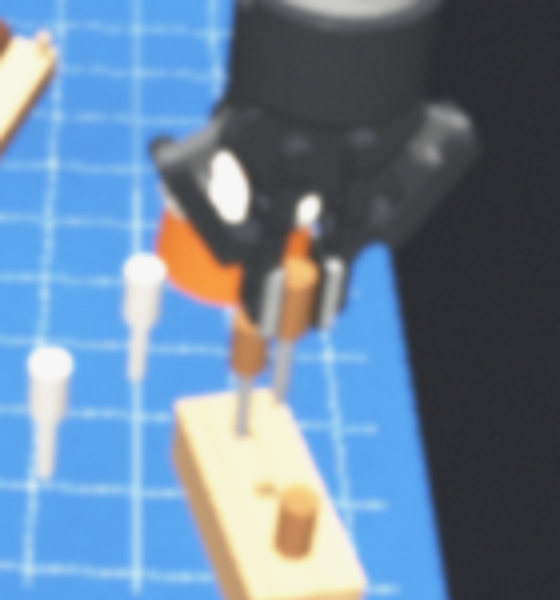

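Run:
```python
from h import *
x,y=.4153,.2600
ctrl.movel([x,y,.19],max_speed=.12)
q=quat(np.radians(-19))
ctrl.movel([.618,.065,.185],q,max_speed=.15)
ctrl.movel([.618,.065,.1175],max_speed=.1)
ctrl.pause(.3)
s=get_state();print(s["time"],s["tcp_pos"],s["width"],s["contact_force"])
p2,_=grab("side","7");p,_=grab("top","7")
cv2.imwrite("pics/m7.png",np.hstack([cv2.resize(p2[180:250,225:295],None,fx=8,fy=8,interpolation=cv2.INTER_CUBIC),cv2.resize(p[160:230,245:275],None,fx=8,fy=8,interpolation=cv2.INTER_CUBIC)]))
```

```text
21.7167 [0.61823725 0.06499506 0.11800027] 0.016739729696520215 [ 0.66783028 -0.23173254 -0.43656719]
```

View pics/m7.png

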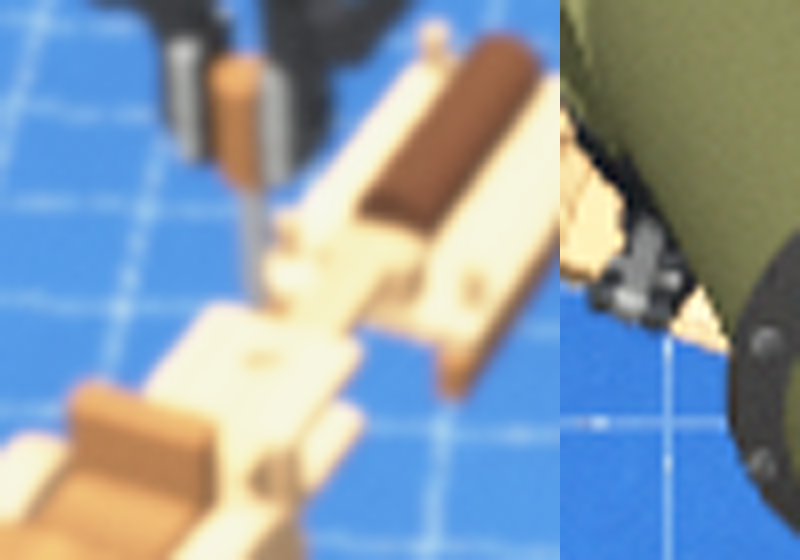

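View pics/top7.png

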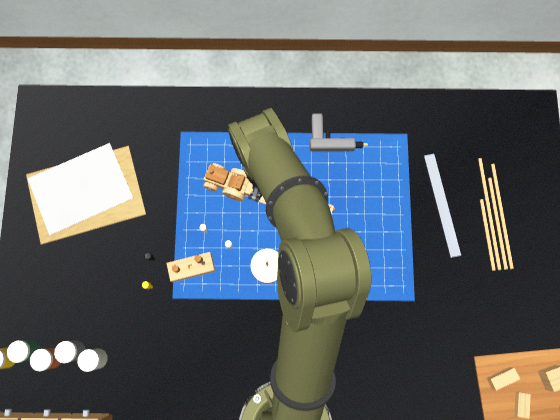

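Run:
```python
from h import *
print(proj("side",[.6182,.065,.0675]),proj("side",[.618,.065,.052]),proj("side",[.6182,.065,.1135]),proj("side",[.6182,.065,.1455]))
print(proj("side",[.6232,.065,.0675]),proj("side",[.6182,.070,.0675]))
```

```text
[256.49407973 218.96629261] [256.77822954 224.61340731] [255.9013277  201.57234543] [255.46829586 188.86529002]
[254.17620508 218.84776722] [256.21484975 220.40320928]
```

Run:
```python
from h import *
s=get_state();w,x,y,z=s["eef_rot"];print(Ro.from_quat([x,y,z,w]).as_matrix().round(4).tolist(),s["tcp_pos"])
p=cv2.imread("pics/side7.png").astype(int)
# knob: orange mask centroid per row ; shank: grey vs blue
for v in range(186,220):
    r=p[v,246:266];
    print(v,[f"{b:3d}/{g:3d}/{q:3d}" for b,g,q in r[4:18:1]] if v in(194,) else "",
      "knob", np.round(np.average(np.arange(246,266),weights=np.clip(r[:,2]-r[:,0]-20,0,None)+1e-9),1), "shank(min sat)",np.round(np.average(np.arange(252,262),weights=np.clip(120-(p[v,252:262,0]-p[v,252:262,2]),0,None)+1e-9),1))
print(proj("side",[.6182,.065,.13]),proj("side",[.6182,.065,.09]))
cv2.imwrite("pics/z7.png",cv2.resize(cv2.imread("pics/side7.png")[183:228,240:275],None,fx=13,fy=13,interpolation=cv2.INTER_NEAREST))
```

```text
[[0.3256, 0.9455, 0.0004], [0.9455, -0.3256, -0.0], [0.0001, 0.0004, -1.0]] [0.61810807 0.06498975 0.11777071]
186  knob 252.0 shank(min sat) 256.4
187  knob 253.6 shank(min sat) 256.0
188  knob 253.9 shank(min sat) 255.8
189  knob 253.7 shank(min sat) 255.7
190  knob 253.7 shank(min sat) 255.7
191  knob 253.8 shank(min sat) 255.8
192  knob 253.8 shank(min sat) 255.8
193  knob 253.7 shank(min sat) 255.8
194 [' 78/ 82/ 90', ' 62/ 82/110', ' 70/107/150', ' 77/121/174', ' 81/127/183', ' 82/123/176', ' 93/121/160', '125/137/153', '158/162/165', '163/166/166', '140/142/140', '102/102/101', ' 75/ 74/ 71', ' 64/ 62/ 60'] knob 253.8 shank(min sat) 255.8
195  knob 253.8 shank(min sat) 255.8
196  knob 253.8 shank(min sat) 255.9
197  knob 253.9 shank(min sat) 255.9
198  knob 254.0 shank(min sat) 255.9
199  knob 254.3 shank(min sat) 255.9
200  knob 254.7 shank(min sat) 256.0
201  knob 254.9 shank(min sat) 256.1
202  knob 255.4 shank(min sat) 256.2
203  knob 255.7 shank(min sat) 256.3
204  knob 255.5 shank(min sat) 256.3
205  knob 255.5 shank(min sat) 257.2
206  knob 255.5 shank(min sat) 257.9
207  knob 261.0 shank(min sat) 258.3
208  knob 261.1 shank(min sat) 258.5
209  knob 261.4 shank(min sat) 258.5
210  knob 261.8 shank(min sat) 258.6
211  knob 261.8 shank(min sat) 258.6
212  knob 261.8 shank(min sat) 258.5
213  knob 261.9 shank(min sat) 258.3
214  knob 261.9 shank(min sat) 258.3
215  knob 261.4 shank(min sat) 258.4
216  knob 261.2 shank(min sat) 258.6
217  knob 261.1 shank(min sat) 257.9
218  knob 260.7 shank(min sat) 257.1
219  knob 259.9 shank(min sat) 256.9
[255.68024921 195.0849319 ] [256.20837707 210.58252217]
```

View pics/z7.png

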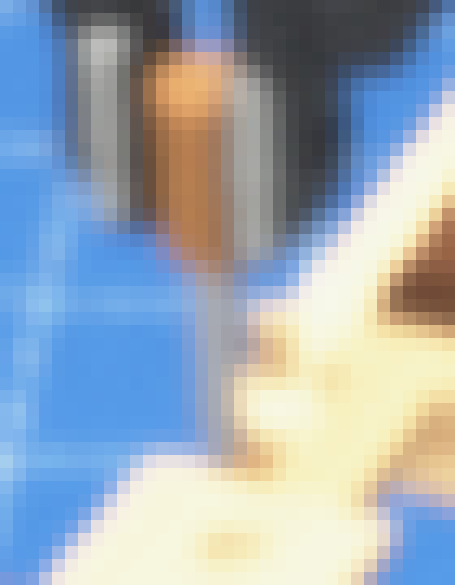

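Run:
```python
from h import *
x,y=.618,.065
f0=np.array(get_state()["contact_force"])
for z in (.108,.101,.096,.091,.086,.081,.077,.074):
    ctrl.movel([x,y,z],max_speed=.04)
    s=get_state();f=np.array(s["contact_force"])-f0
    print(round(s["time"],2),np.round(s["tcp_pos"],4),f.round(1),round(s["width"],4))
    if np.linalg.norm(f)>9: break
```

```text
22.2 [0.6177 0.0649 0.1075] [1.5 0.8 0.1] 0.0167
22.52 [0.6178 0.0649 0.1006] [1.9 0.6 0.9] 0.0167
22.8 [0.6178 0.065  0.0957] [1.2 1.  0.2] 0.0166
23.07 [0.6178 0.0649 0.0906] [ 0.1  0.6 -0.2] 0.0166
23.35 [0.6178 0.065  0.0857] [ 0.7 -0.3 -0.1] 0.0165
23.62 [0.6178 0.0649 0.0807] [0.9 1.1 0.4] 0.0169
23.88 [0.6178 0.065  0.0767] [ 0.9  1.  -1.1] 0.0168
24.12 [0.6179 0.065  0.0738] [ 0.6 -0.5  0.3] 0.0162
```

Run:
```python
from h import *
x,y=.618,.065
f0=np.array([.6,-.2,-.4])
for z in (.070,.066,.062,.059,.0575,.0565,.056,.0555):
    ctrl.movel([x,y,z],max_speed=.04)
    s=get_state();f=np.array(s["contact_force"])-f0
    print(round(s["time"],2),np.round(s["tcp_pos"],4),f.round(1),round(s["width"],4))
    if np.linalg.norm(f)>7: break
p2,_=grab("side","8")
cv2.imwrite("pics/m8.png",cv2.resize(p2[180:250,225:295],None,fx=8,fy=8,interpolation=cv2.INTER_CUBIC))
```

```text
24.38 [0.6178 0.0649 0.0697] [-1.5  0.5 -0.7] 0.0167
24.62 [0.6178 0.065  0.0657] [-0.2  0.6  0.6] 0.0162
24.88 [0.6178 0.0649 0.0617] [-0.5  0.3  0.8] 0.0163
25.12 [0.6179 0.065  0.0588] [-0.4  0.1  0.1] 0.017
25.38 [0.618  0.065  0.0574] [-1.4 -0.3  0.2] 0.0166
25.62 [0.6182 0.0651 0.0568] [-0.  -0.2  2.6] 0.0167
25.88 [0.6182 0.0651 0.0567] [-2.9 -0.3  6.4] 0.017
```

View pics/m8.png

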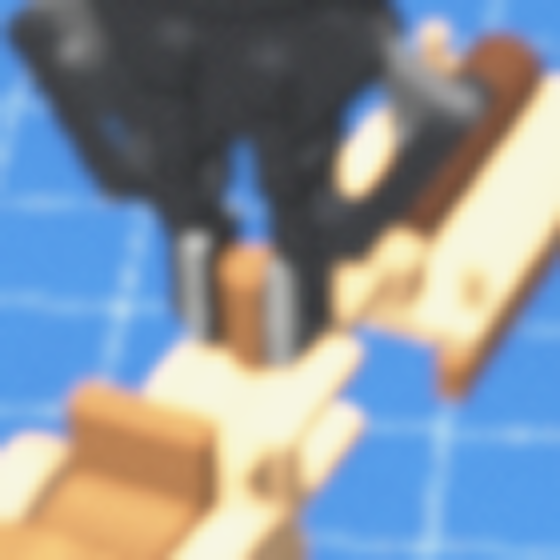

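Run:
```python
from h import *
x,y=.618,.065
ctrl.ungrasp()
s=get_state();print(s["time"],s["contact_force"],s["width"])
ctrl.movel([x,y,.2],max_speed=.12)
ctrl.movep([.45,-.25,.3],quat(np.radians(-19)))
ctrl.pause(.3)
p,_=grab("top","9");p2,_=grab("side","9")
cv2.imwrite("pics/m9.png",np.hstack([cv2.resize(p[120:310,160:340],None,fx=3,fy=3,interpolation=cv2.INTER_CUBIC)[:560],cv2.resize(p2[190:250,220:250+10],None,fx=6,fy=6,interpolation=cv2.INTER_CUBIC)[:0] if 0 else cv2.resize(p2[190:284,225:265],None,fx=6,fy=6,interpolation=cv2.INTER_CUBIC)[:560]]))
print(get_state()["time"])
```

```text
26.6 [ 0.16427027  1.01249833 -0.72132751] 0.08553398818143004
29.7333
```

Run:
```python
import cv2
p=cv2.imread("pics/side9.png");cv2.imwrite("pics/s9.png",cv2.resize(p[120:350,150:420],None,fx=2.6,fy=2.6,interpolation=cv2.INTER_CUBIC))
p=cv2.imread("pics/top9.png");cv2.imwrite("pics/t9.png",cv2.resize(p[120:310,160:430],None,fx=2.9,fy=2.9,interpolation=cv2.INTER_CUBIC))
```

```text
(no output)
```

View pics/s9.png

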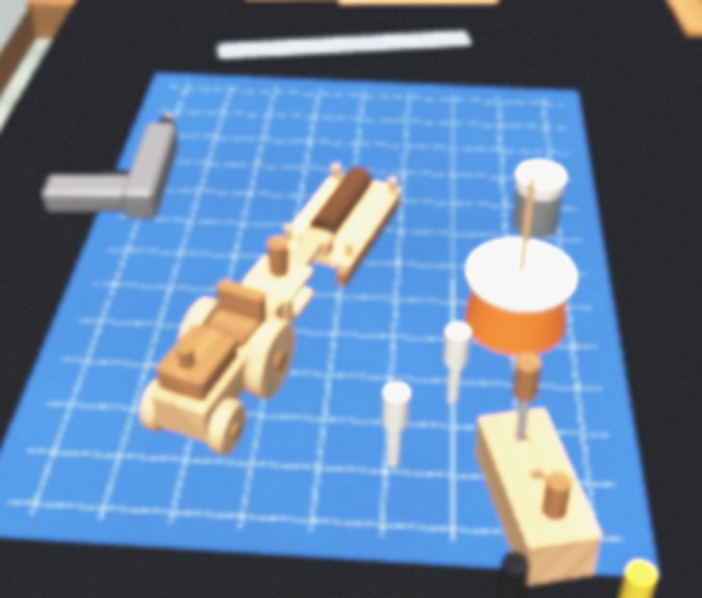

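View pics/t9.png

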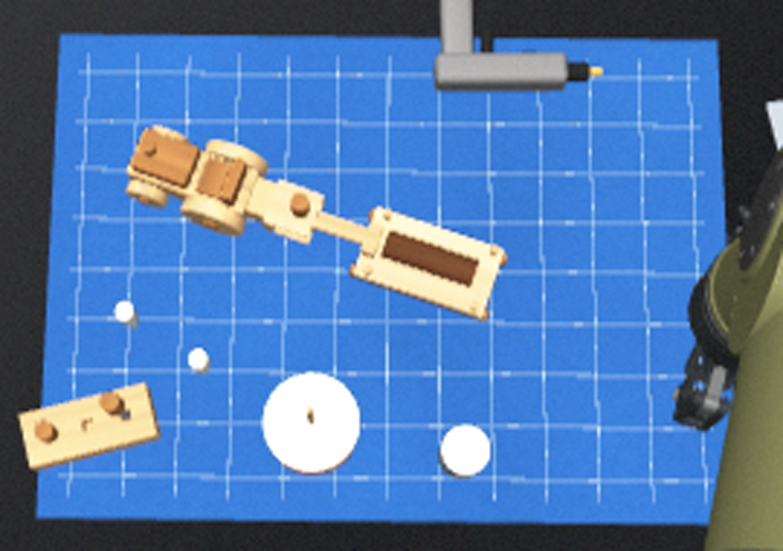

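Run:
```python
from h import *
P=cloud("top",np.load("pics/top9.npy"));u,v=proj("top",[.618,.065,.084]);print(u,v,P[int(round(v)),int(round(u))].round(4),P[int(round(v))-1:int(round(v))+2,int(round(u))-1:int(round(u))+2,2].round(3).tolist())
a=cv2.imread("pics/top0.png").astype(int);b=cv2.imread("pics/top9.png").astype(int)
for n,(x0,x1,y0,y1) in dict(tub=(245,290,243,290),jar=(308,333,262,290),gun=(305,370,110,155),white=(195,235,220,250),rack=(165,217,250,283)).items():print(n,(abs(a-b)[y0:y1,x0:x1].max(-1)>45).sum())
ticket.close_job()
print(get_state()["time"])
```

```text
262.8357518861874 189.12043906756088 [0.6186 0.0646 0.0829] [[0.085, 0.087, 0.083], [0.083, 0.083, 0.08], [0.086, 0.082, 0.085]]
tub 0
jar 0
gun 0
white 0
rack 83
the job is handed in; nothing more can be done
the job is handed in; nothing more can be done
```

The sledge is hitched to the tractor and the job is handed in, at about 30 s of the 72 s allowed. The hand-in gave no verdict.

- **Sledge:** I gripped it by the log, drew the eye into the fork and set it down flat on its runners. The last camera estimate put the eye within about 2 mm of the fork's hole.
- **Pin:** I took the middle pin from the rack and lowered it through fork and eye. It met almost no resistance until the knob touched the fork, at the height predicted for home. The pin was then released.
- **Pin check:** The knob's top measured about 83 mm high, where 84 mm was expected, and lay within 1 mm of the hole's position.
- **Bystanders:** Comparing top pictures from before and after, the tub, jar, glue gun and white look-alike pins had not moved. The short and long pins are still in the rack. The rack area changed only as expected from the missing middle pin.
- **Limits of the checks:** With the fork covering it, the eye could not be seen directly. That the pin passes through it rests on the pose estimate and the smooth insertion. No check failed or disagreed.

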